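# Slide a fixture plate out over the closed shield box and hold it

### The arm

A 6-joint arm with a two-finger parallel gripper is mounted at the origin on the work surface. World frame = base frame: x ahead of the robot, y to its left, z up, the work surface at z = 0. Lengths are in mm, angles in rad, forces in N, time in s.
With the tool pointing down it reaches from about 300 to 775 mm from the base axis. Payload 14.6 kg.
Tool frame: the origin (TCP) lies where the fingers leave the gripper's body, on its centre line; the fingertips stand 97 mm ahead of it and the grasp point (between the pads) lies ahead of it (grip_depth is the z of the grasp point in the tool frame, in mm); z points along the fingers, y is the line along which they close (so a half turn about z gives the same grasp; the last joint's range is limited). The gripper opens to 94 mm and grips with 3 to 60 N. Pads are 16 mm wide; open, the fingers measure 119 mm over their backs; the gripper's body (75 mm by 177 mm) begins 78 mm behind the grasp point.
Start: joints at [1.176, 0.3, 1.521, -0, 1.321, -0.067], TCP at [177.076, 520.705, 302.646] pointing down, gripper open.
Joint ranges: [-3.03, 3.03], [-0.79, 2.21], [0.23, 2.52], [-1.04, 4.18], [0, 3.07], [-2.55, 2.55]. Speed limits (rad/s): [2.22, 2.22, 2.57, 3.14, 3.14, 3.14].

### API

Orientations are given as [roll, pitch, yaw] about the fixed x, y, z axes, in that order (R = Rz(yaw) Ry(pitch) Rx(roll)).
In Python, from cell import read_state, camera, sign_off, regions_of, spot_point, grip_depth gives the robot as it stands. The module is installed in compiled form; this text tells all that it offers.
- The arm moves only by the tool send_rows, never from a script. Its argument "series" is a list of rows, each a list of 3 entries, a list of its own where there are three numbers: the shift along the world's x, y, z in mm, then the turn about the world's z in degrees, then the closure, from -1 (fully open) to 1 (shut), so that 0 is half open. A call has 1 to 12 rows; each row shifts and turns the commanded pose from where the row before left it; what a row does not reach is not made up. A row lasts 1/10 s, in which the tool goes at most 50 mm and 8.59 degrees, less where a joint would pass 70% of its speed; a pose out of reach is approached as far as the arm can. A call is refused whole if a number of a shift passes 50 or a number of a turn 8.59, either way. A call with a gripper value outside its range is refused whole. The fingers move at their own pace and stop on an object; "squeeze" is the grip in N (left out, the last holds). Time passes only in rows, so rows that do not move let the fingers close. It gives the time, the measured TCP pose, the force, the opening and the grip force at its end, in the units of the state.
- read_state(): the state, without advancing time (a new reading comes with each control period).
- camera(name): name is "side" or "top"; returns a dict with "color" (480x640x3 uint8, blue, green, red), "fx", "fy", "cx", "cy" (pixels), "camera_from_world" (4x4, takes a point from world to camera coordinates). Camera axes: x right, y down, z forward; pixel columns grow to the right and rows downward; lengths in mm; the calibration is good to about 2 mm. A picture is of the moment at which its call begins. There is no depth.
- sign_off(): hands the job in; it is judged then, once.
Trained networks look in a picture, given as the dict that the camera call returned (one of the last four; its "shot" number tells which), for a name from the list of things; names that differ only in an ending like _2 or _b are one class to them, and where a whole thing is asked for, a point or a joint stands for the part that bears it (a point fixed in the world has none). Each returns a list of dicts, best first, with "confidence" (0 to 1); they miss things now and then, are a little off and sometimes report something else, mostly with a low value. They report only what shows in the picture. A call takes as long as a camera call.
- regions_of(thing, picture): "mask" (480x640 bool, what is visible of it).
- spot_point(thing, picture): "point" ([x, y, z] in mm, in the coordinates of the camera as it stood for that picture, good to about 4 mm: a listed point, or the origin of a listed thing).
The state is a dict: "clock": time; "joints": joint angles; "qd": joint speeds; "effort": joint torques, N m; "eef_pos": TCP position; "eef_rot": TCP orientation; "wrist_force": force on the tool from outside, world axes, zero at the start; "moment": the same for the moment, N m; "finger_gap": finger opening in mm; "finger_force": force on a finger pad.
Only numpy, scipy, OpenCV 4.12 (cv2) and the standard library are available. Lean on these libraries where they do the work, as an engineer would, in place of code of your own. Each camera call takes 0.05 s, during which the arm holds its last target. There are 200 camera calls.

### The job

Lower the open lid of the shield box until it is fully shut. Then slide the fixture plate along the riser, without lifting it off, out over the closed lid until its front edge lies along the line scored across the lid. With the plate that far out it would tip over the riser's edge, so finish while still holding it there, flat on the riser and clear of the lid; leave the mouse, screwdriver and small metal block alone.

Things in the scene. Friction and masses are not known exactly. Their poses are not given: they have to be found in the camera images.
- riser: fixed bench of grey painted metal: flat top 180 mm (x) by 280 mm (y), top face 78 mm above the table, held up by two side walls along its long sides. Origin: centre of its underside, on the table; z up. Its working edge, over which the plate is slid, is the short edge at its own y = -140 mm, facing the shield box
- riser_edge (a point): middle of the riser's working edge, on its top face (78 mm above the table); axes as the riser's; -y points outward, towards the shield box
- shield_box: fixed open-topped dark steel box, 140 mm (x) by 200 mm (y) by 50 mm high, standing 15 to 45 mm beyond the riser's working edge and turned at most 0.05 rad from it, with a hinged aluminium lid. Origin: centre of its underside, on the table; z up. The hinge runs along its y, on the rim of its -x side (the side nearer the robot)
- lid_hinge (a point): middle of the lid's hinge line, fixed to the box, 50 mm above the table; the hinge line runs along the box's y
- lid (a joint): angle of the lid: 0 = shut, level on the box; grows as it opens, to 1.9 rad; starts at 0.9 to 1.4, outer face towards the robot. A 6 mm sheet 200 mm wide reaching 147 mm from the hinge, with a lip 50 mm wide to 158 mm. Stiff friction hinge: it stays at any angle and takes about 2 to 5 N at its free edge to lower. Shut, its upper face is 56 mm above the table
- mark (a point): middle of the dark scored line, 100 mm long and 3 mm wide, on the lid's outer (upper) face, 70 mm from the hinge and 20 mm from the lid's middle on the side away from the riser; it moves with the lid. Frame fixed to the lid: with the lid shut its axes are the box's; the line runs along its x, and -y is away from the riser
- plate: loose aluminium fixture plate 90 mm (x) by 220 mm (y) by 8 mm thick, 0.4 to 0.6 kg, lying flat on the riser; balance point within 8 mm of its centre. Origin: centre of its underside; z up. Front edge (towards the box) at its own y = -110 mm. A low circuit board on its front half reaches 16 mm above the underside; a grip post stands at the rear
- plate_front (a point): middle of the plate's front edge, at the underside; axes as the plate's
- post_top (a point): centre of the top of the plate's grip post: square steel, 20 by 20 mm, faces square to the plate, 50 mm tall above the plate's upper face, centred at the plate's own (0, +90 mm); this point is 58 mm above the plate's underside; axes as the plate's
- mouse: bystander: loose computer mouse 60 by 100 by 33 mm, off to the robot's right; origin: centre of its underside
- screwdriver: bystander: loose screwdriver with a handle, 160 mm long, lying beyond the shield box; origin in its middle, on the table
- cal_block: bystander: small loose aluminium block 36 by 36 by 18 mm with a brass stud (26 mm high in all), beyond the riser; origin: centre of its underside

How it is judged:
By the outcome, as a careful person would: the job done as asked, in the order asked, and still so for the second after the job is handed in, while the arm keeps its last pose, push and grip.
It also fails if it takes over 54 s, if anything falls off the work surface, if the arm or the gripper's body presses on something with over 40 N, if the wrist force passes 120 N, or if a joint passes its speed limit or range.

## Working session

There is one attempt and no reset: what is moved stays moved. The work goes in short steps, Python scripts to look and compute and a tool call to move; the robot and the scene stay as the last step left them, time stands still between calls to the robot, and variables do not carry over. Pictures are saved under pics/ and viewed, at most 10 in all, crops included, and the job is handed in when it is done.

Besides the shell and the picture viewer there is one more tool, called by a JSON object that holds its "op" and its "data", one argument or row to a line. send_rows: Moves the arm, as the interface text tells. Its arguments: {"type":"object","properties":{"series":{"type":"array"},"squeeze":{"type":"number"}},"required":["series"]}

```bash
mkdir -p pics
cat > h.py <<'E'
import numpy as np, cv2
from cell import *
def w(p,c): 
    return (np.linalg.inv(c["camera_from_world"])@np.r_[p,1])[:3]
def ray(uv,c,z):
    T=np.linalg.inv(c["camera_from_world"]); d=T[:3,:3]@np.array([(uv[0]-c["cx"])/c["fx"],(uv[1]-c["cy"])/c["fy"],1]); o=T[:3,3]
    return o+d*(z-o[2])/d[2]
def px(P,c):
    q=c["camera_from_world"]@np.r_[P,1]; return np.array([c["fx"]*q[0]/q[2]+c["cx"],c["fy"]*q[1]/q[2]+c["cy"]])
E
python3 - <<'E'
from h import *
s=read_state(); print({k:np.round(v,3) for k,v in s.items()}); 
try: print(grip_depth)
except Exception as e: print(e)
for n in("top","side"):
    c=camera(n); cv2.imwrite(f"pics/{n}0.png",c["color"]); print(n,np.round(np.linalg.inv(c["camera_from_world"]),2).tolist())
    for t in("riser","riser_edge","shield_box","lid_hinge","mark","plate","plate_front","post_top","mouse","screwdriver","cal_block"):
        print(t,[(np.round(w(r["point"],c)).tolist(),round(r["confidence"],2)) for r in spot_point(t,c)[:2]])
print(read_state()["clock"])
E
```

```text
{'clock': np.float64(0.0), 'joints': array([ 1.176,  0.3  ,  1.522, -0.   ,  1.321, -0.067]), 'qd': array([-0.001,  0.002, -0.001,  0.003, -0.001,  0.   ]), 'effort': array([-1.0000e-03, -5.3181e+01, -3.5273e+01,  7.1000e-02,  2.4000e-02,
       -0.0000e+00]), 'eef_pos': array([177.03 , 520.556, 302.09 ]), 'eef_rot': array([-3.14 , -0.   ,  2.814]), 'wrist_force': array([ 1.033, -0.776,  0.375]), 'moment': array([-0.001,  0.001,  0.021]), 'finger_force': np.float64(0.0), 'finger_gap': np.float64(93.765)}
78.39999999999999
top [[-0.03, -0.99, 0.15, 459.1], [-1.0, 0.02, -0.02, -45.7], [0.02, -0.15, -0.99, 1042.49], [0.0, 0.0, 0.0, 1.0]]
riser []
riser_edge [([548.0, 50.0, 76.0], 0.58)]
shield_box [([552.0, -81.0, -1.0], 0.79)]
lid_hinge [([539.0, 80.0, 77.0], 0.63), ([484.0, -76.0, 54.0], 0.57)]
mark []
plate [([549.0, 191.0, 78.0], 0.77), ([549.0, 49.0, 78.0], 0.66)]
plate_front [([553.0, 193.0, 74.0], 0.66), ([540.0, 81.0, 76.0], 0.6)]
post_top [([555.0, 279.0, 136.0], 0.74)]
mouse [([547.0, -396.0, 1.0], 0.57)]
screwdriver [([756.0, -159.0, -0.0], 0.92)]
cal_block [([726.0, 106.0, -6.0], 0.73)]
side [[0.85, -0.37, 0.37, 284.6], [-0.52, -0.62, 0.59, -543.23], [0.02, -0.69, -0.72, 707.39], [0.0, 0.0, 0.0, 1.0]]
riser [([558.0, 189.0, 0.0], 0.76)]
riser_edge [([548.0, 51.0, 79.0], 0.94)]
shield_box [([557.0, -80.0, 3.0], 0.61), ([487.0, -75.0, 47.0], 0.23)]
lid_hinge [([483.0, -76.0, 48.0], 0.73)]
mark [([498.0, -94.0, 119.0], 0.66)]
plate [([555.0, 193.0, 75.0], 0.68)]
plate_front [([546.0, 83.0, 81.0], 0.81)]
post_top [([560.0, 279.0, 132.0], 0.97)]
mouse [([544.0, -395.0, -2.0], 0.87), ([499.0, -97.0, 118.0], 0.63)]
screwdriver [([760.0, -162.0, -2.0], 0.81)]
cal_block [([727.0, 107.0, 3.0], 0.69)]
1.2
```

View pictures.

View pics/top0.png

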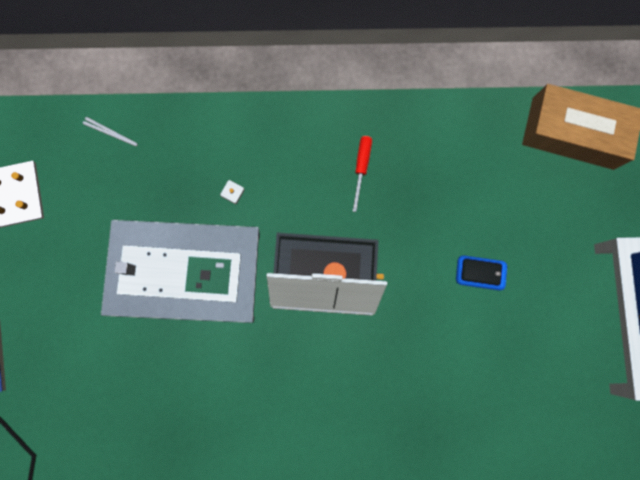

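View pics/side0.png

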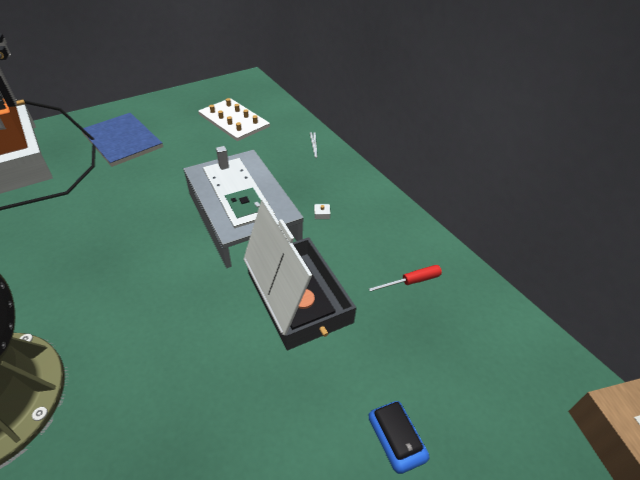

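The top view shows the riser with the plate and post at about (122,267), and the box with its lid open around (325,290). The mark is near (336,298). In the side view the post is at about (222,155), the plate front near (250,215) and the lid line near (277,273). The network points match these, with lid angle about 1.36 and the hinge at (483,-76). I'll move in front of the lid with the fingers closed.

{"op": "send_rows", "data": {
  "series": [
    [[17,-46,0],1.6,1],
    [[17,-46,0],1.6,1],
    [[17,-46,0],1.6,1],
    [[17,-46,0],1.6,1],
    [[17,-46,0],1.6,1],
    [[17,-46,0],1.6,1],
    [[17,-46,0],1.6,1],
    [[17,-46,0],1.6,1],
    [[17,-46,0],1.6,1],
    [[17,-46,0],1.5,1],
    [[17,-46,0],1.5,1],
    [[17,-46,0],1.3,1]
  ],
  "squeeze": 10
}}

```text
clock: 2.4
eef_pos: [381.2, -33.5, 303.0]
eef_rot: [-3.141, 0.001, 3.141]
wrist_force: [1.0, 0.6, 1.1]
finger_gap: 1.8
finger_force: 0.0
```

Run:
```python
from h import *
for n in("top","side"):
    c=camera(n)
    for t in("riser_edge","shield_box","lid_hinge","mark","plate_front","post_top"):
        print(n,t,[(np.round(w(r["point"],c)).tolist(),round(r["confidence"],2)) for r in spot_point(t,c)[:2]])
s=read_state();print(s["clock"],s["eef_pos"],s["eef_rot"],s["finger_gap"],s["wrist_force"])
h=np.array([483.,-76,50])
import math
x0,z0=None,None
for i in range(15):
    th=1.4-.1*i; r=120
    print(round(th,1),round(h[0]+r*math.cos(th)-6*math.sin(th)-8,1),round(50+r*math.sin(th)+6*math.cos(th)+97,1))
```

```text
top riser_edge [([549.0, 49.0, 76.0], 0.71)]
top shield_box [([553.0, -80.0, -3.0], 0.96)]
top lid_hinge [([484.0, -76.0, 54.0], 0.9)]
top mark [([494.0, -98.0, 118.0], 0.63)]
top plate_front [([543.0, 81.0, 75.0], 0.93)]
top post_top [([558.0, 281.0, 134.0], 0.98)]
side riser_edge [([548.0, 50.0, 75.0], 0.73), ([724.0, 102.0, 1.0], 0.51)]
side shield_box [([556.0, -78.0, -3.0], 0.6), ([483.0, -74.0, 49.0], 0.34)]
side lid_hinge [([484.0, -73.0, 47.0], 0.91)]
side mark [([498.0, -97.0, 121.0], 0.58)]
side plate_front [([545.0, 83.0, 75.0], 0.91), ([556.0, 189.0, 1.0], 0.6)]
side post_top [([560.0, 276.0, 133.0], 0.76), ([560.0, 188.0, 1.0], 0.61)]
3.1 [381.02550105 -30.92051767 302.67944507] [-3.14158850e+00  7.77964716e-05  3.14096730e+00] 0.5591659535565167 [-0.18818335 -0.12561402  0.26390176]
1.4 489.5 266.3
1.3 501.3 264.2
1.2 512.9 261.0
1.1 524.1 256.7
1.0 534.8 251.2
0.9 544.9 244.7
0.8 554.3 237.3
0.7 562.9 228.9
0.6 570.7 219.7
0.5 577.4 209.8
0.4 583.2 199.3
0.3 587.9 188.2
0.2 591.4 176.7
0.1 593.8 165.0
-0.0 595.0 153.0
```

{"op": "send_rows", "data": {
  "series": [
    [[15,-23,-18],0,1],
    [[15,-22,-18],0,1],
    [[30,0,0],0,1],
    [[25,0,0],0,1],
    [[15,0,0],0,1],
    [[9,0,0],0,1],
    [[12,0,-2],0,1],
    [[12,0,-3],0,1],
    [[11,0,-4],0,1],
    [[11,0,-6],0,1],
    [[10,0,-6],0,1],
    [[9,0,-8],0,1]
  ]
}}

```text
clock: 4.3
eef_pos: [556.0, -76.4, 237.2]
eef_rot: [-3.141, 0.0, 3.14]
wrist_force: [-1.6, -1.5, 2.2]
finger_gap: 0.6
finger_force: 1.3
```

{"op": "send_rows", "data": {
  "series": [
    [[9,0,-8],0,1],
    [[8,0,-9],0,1],
    [[6,0,-10],0,1],
    [[6,0,-11],0,1],
    [[5,0,-11],0,1],
    [[3,0,-12],0,1],
    [[2,0,-12],0,1],
    [[1,0,-8],0,1],
    [[0,0,-2],0,1],
    [[0,0,0],0,1]
  ]
}}

```text
clock: 5.3
eef_pos: [594.9, -76.2, 154.3]
eef_rot: [3.141, -0.001, 3.14]
wrist_force: [-0.5, -0.4, 0.5]
finger_gap: 0.4
finger_force: 0.0
```

Run:
```python
from h import *
s=read_state();print(s["clock"],s["eef_pos"],s["eef_rot"],s["finger_gap"],s["wrist_force"])
for n in("top","side"):
    c=camera(n); cv2.imwrite(f"pics/{n}1.png",c["color"])
```

```text
5.3 [594.87649736 -76.18857013 154.34999837] [ 3.14134999e+00 -7.74604616e-04  3.14020099e+00] 0.35367815281509013 [-0.46893699 -0.43190593  0.51456594]
```

View pics/side1.png

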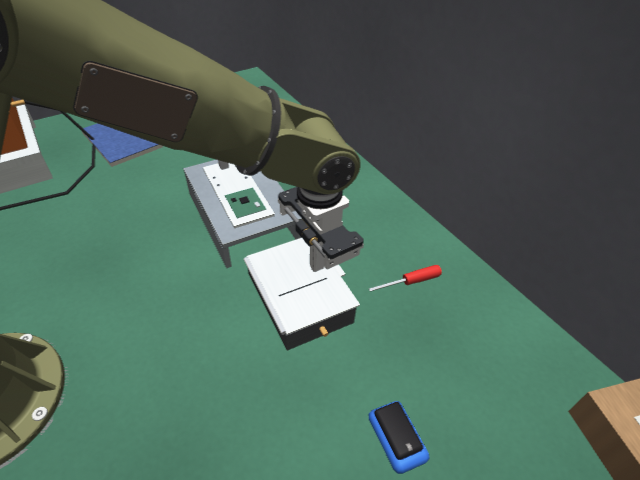

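The lid is almost level, with the fingers near (322,255). I'll press down gently until it reaches the stop.

{"op": "send_rows", "data": {
  "series": [
    [[0,0,-1],0,1],
    [[0,0,-1],0,1],
    [[0,0,0],0,1]
  ]
}}

```text
clock: 5.7
eef_pos: [595.1, -76.3, 153.4]
eef_rot: [-3.141, 0.001, 3.14]
wrist_force: [-2.7, 0.5, 6.3]
finger_gap: 0.6
finger_force: 3.4
```

{"op": "send_rows", "data": {
  "series": [
    [[0,0,-1],0,1],
    [[0,0,-1],0,1],
    [[0,0,0],0,1]
  ]
}}

```text
clock: 6.0
eef_pos: [595.2, -76.3, 153.2]
eef_rot: [-3.141, 0.001, 3.14]
wrist_force: [-10.9, 2.9, 24.5]
finger_gap: 0.3
finger_force: 12.4
```

{"op": "send_rows", "data": {
  "series": [
    [[0,0,15],0,1],
    [[0,0,45],0,0],
    [[0,10,45],0,-1],
    [[-4,40,25],0,-1],
    [[-4,45,10],-0.5,-1],
    [[-4,45,0],-0.5,-1],
    [[-4,45,0],-0.5,-1],
    [[-4,45,0],-0.5,-1],
    [[-4,45,0],-0.5,-1],
    [[-4,40,0],-0.5,-1],
    [[-6,30,0],-0.5,-1],
    [[-6,10,0],-0.5,-1]
  ]
}}

```text
clock: 7.2
eef_pos: [554.3, 281.2, 290.7]
eef_rot: [3.141, -0.0, 3.072]
wrist_force: [0.4, -0.1, 0.2]
finger_gap: 85.0
finger_force: 0.0
```

Run:
```python
from h import *
for n in("top","side"):
    c=camera(n); cv2.imwrite(f"pics/{n}2.png",c["color"])
    for t in("riser","riser_edge","shield_box","lid_hinge","mark","plate","plate_front","post_top"):
        print(n,t,[(np.round(w(r["point"],c)).tolist(),round(r["confidence"],2)) for r in spot_point(t,c)[:2]])
    # rectified world view on plane z=56, 2px/mm: x 470..660 -> rows up, y -190..200
    for nm,z,x0,x1,y0,y1 in (("lid",56,470,660,-190,40),("pl",86,450,650,30,310)):
        k=2.;P=np.array([[x1,y1],[x1,y0],[x0,y0],[x0,y1]],float)
        src=np.float32([px([a,b,z],c) for a,b in P]); dst=np.float32([[(y1-b)*k,(x1-a)*k] for a,b in P])
        M=cv2.getPerspectiveTransform(src,dst)
        cv2.imwrite(f"pics/{nm}_{n}2.png",cv2.warpPerspective(c["color"],M,(int((y1-y0)*k),int((x1-x0)*k)),flags=cv2.INTER_CUBIC))
s=read_state();print(s["clock"],s["eef_pos"],s["eef_rot"],s["finger_gap"],s["wrist_force"])
a=[cv2.imread(f"pics/{f}2.png") for f in("lid_top","lid_side")]
cv2.imwrite("pics/lid2.png",np.vstack(a))
```

```text
top riser [([726.0, 108.0, 0.0], 0.35)]
top riser_edge [([548.0, 51.0, 76.0], 0.83)]
top shield_box [([554.0, -81.0, -1.0], 0.82)]
top lid_hinge [([482.0, -75.0, 50.0], 0.78)]
top mark [([544.0, -101.0, 57.0], 0.66)]
top plate [([552.0, 191.0, 74.0], 0.65), ([547.0, 49.0, 76.0], 0.18)]
top plate_front [([540.0, 81.0, 78.0], 0.66)]
top post_top []
side riser [([558.0, 186.0, -2.0], 0.96)]
side riser_edge [([548.0, 50.0, 77.0], 0.91)]
side shield_box [([545.0, 83.0, 77.0], 0.72), ([557.0, -79.0, -1.0], 0.61)]
side lid_hinge [([485.0, -77.0, 48.0], 0.8)]
side mark [([547.0, -101.0, 58.0], 0.85)]
side plate [([554.0, 194.0, 75.0], 0.66), ([556.0, 187.0, -3.0], 0.57)]
side plate_front [([542.0, 82.0, 75.0], 0.64)]
side post_top [([561.0, 280.0, 134.0], 0.9)]
8.1 [555.07246428 278.7055836  290.6168047 ] [-3.14155109e+00  1.13150747e-05  3.07040824e+00] 94.53003349942048 [-0.31999373  0.07502765  0.19066342]
```

View pics/lid2.png

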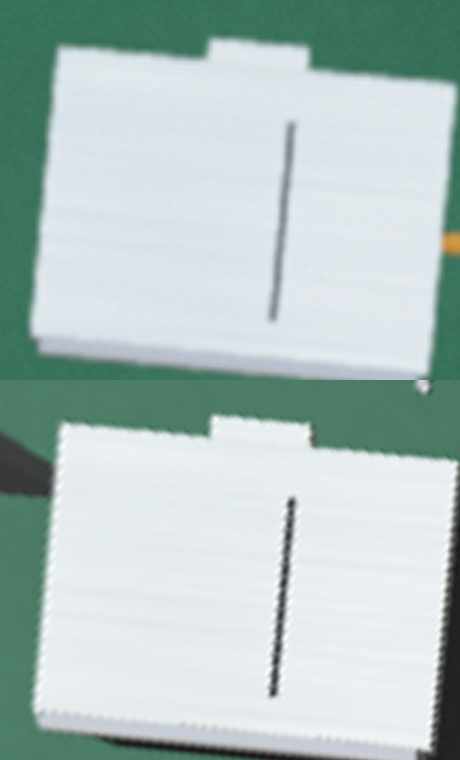

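View pics/top2.png

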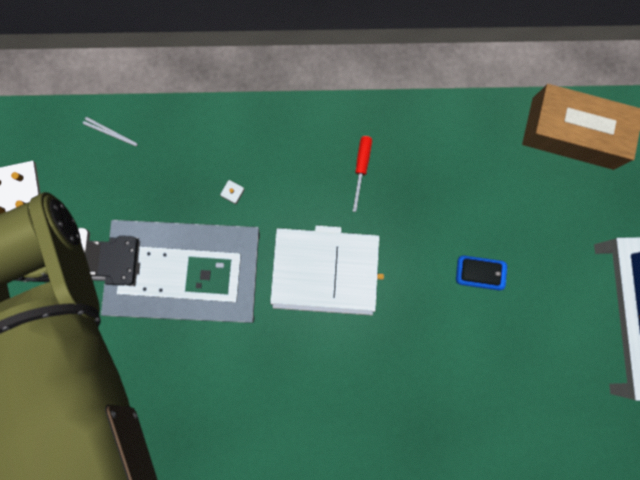

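The rectified lid views agree. The line runs from (-106, x=600) to (-96.5, x=501), so the mark is at about (550.5, -101) with yaw about -0.095. The lid lies level. Next I'll grasp the post along y.

{"op": "send_rows", "data": {
  "series": [
    [[4,0,-40],0,-1],
    [[0,0,-40],0,-1],
    [[0,0,-20],0,-1],
    [[0,0,0],0,1],
    [[0,0,0],0,1],
    [[0,0,0],0,1],
    [[0,0,0],0,1],
    [[0,0,0],0,1],
    [[0,0,0],0,1],
    [[0,0,0],0,1],
    [[0,0,0],0,1],
    [[0,0,0],0,1]
  ],
  "squeeze": 50
}}

```text
clock: 9.3
eef_pos: [559.0, 278.8, 190.6]
eef_rot: [3.141, -0.0, 3.07]
wrist_force: [0.6, 2.4, 0.9]
finger_gap: 25.5
finger_force: 0.8
```

```bash
cat > m.py <<'E'
from h import *
import sys
tag=sys.argv[1]; y0,y1,x0,x1=[float(v) for v in sys.argv[2:6]]; k=float(sys.argv[6])
ims=[]
for n in("top","side"):
    c=camera(n)
    for t in("mark","plate","plate_front","post_top"):
        print(n,t,[(np.round(w(r["point"],c)).tolist(),round(r["confidence"],2)) for r in spot_point(t,c)[:2]])
    P=np.array([[x1,y1],[x1,y0],[x0,y0],[x0,y1]],float)
    src=np.float32([px([a,b,86],c) for a,b in P]); dst=np.float32([[(y1-b)*k,(x1-a)*k] for a,b in P])
    ims.append(cv2.warpPerspective(c["color"],cv2.getPerspectiveTransform(src,dst),(int((y1-y0)*k),int((x1-x0)*k)),flags=cv2.INTER_CUBIC))
cv2.imwrite(f"pics/{tag}.png",np.hstack(ims))
s=read_state();print(s["clock"],s["eef_pos"],s["eef_rot"],s["finger_gap"],s["finger_force"],s["wrist_force"],s["moment"])
E
python3 m.py g1 60 160 480 620 4
```

```text
top mark [([546.0, -104.0, 54.0], 0.59)]
top plate [([550.0, 191.0, 73.0], 0.73)]
top plate_front [([538.0, 79.0, 75.0], 0.66)]
top post_top []
side mark [([548.0, -101.0, 58.0], 0.92)]
side plate [([555.0, 191.0, 78.0], 0.8)]
side plate_front [([545.0, 80.0, 79.0], 0.97)]
side post_top [([561.0, 278.0, 133.0], 0.83)]
9.8 [559.00402629 278.82554921 190.65631013] [ 3.14145030e+00 -9.84201374e-05  3.07046536e+00] 19.81204190830773 49.87986445426941 [-1.78454466  1.32882976  0.52341035] [ 0.40260743  0.18922644 -0.0435671 ]
```

View pics/g1.png

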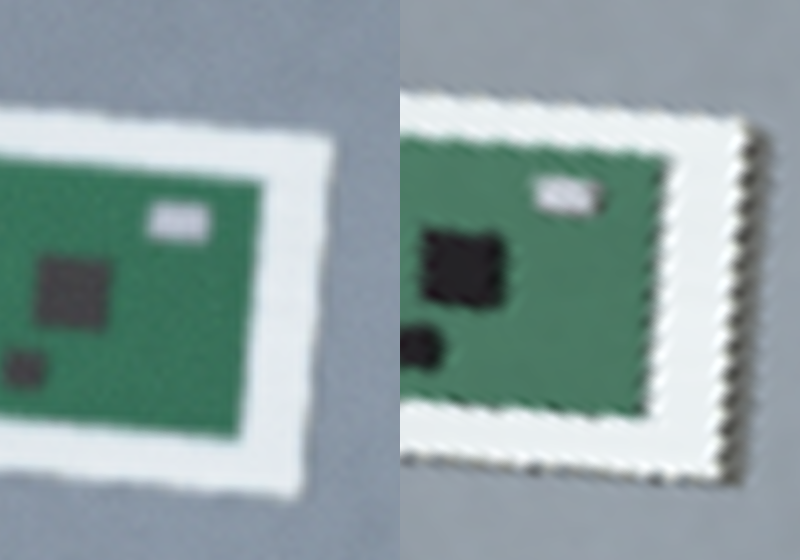

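The front edge shows at about (334,133)–(300,500) in the top view and (745,120)–(718,483) in the side view, so the front middle is near (543, 79). The grip is firm, so I'll slide most of the way.

{"op": "send_rows", "data": {
  "series": [
    [[0,-5,0],0,1],
    [[1,-12,0],0,1],
    [[1,-16,0],0,1],
    [[1,-16,0],0,1],
    [[1,-18,0],-0.2,1],
    [[1,-18,0],-0.2,1],
    [[1,-18,0],-0.2,1],
    [[1,-18,0],-0.2,1],
    [[1,-18,0],-0.2,1],
    [[1,-16,0],0,1],
    [[0.5,-10,0],0,1],
    [[0,-5,0],0,1]
  ]
}}

```text
clock: 11.0
eef_pos: [568.7, 107.6, 190.7]
eef_rot: [3.142, -0.0, 3.052]
wrist_force: [-0.0, 3.2, 0.1]
finger_gap: 19.8
finger_force: 49.9
```

```bash
python3 m.py g2 -125 -25 480 620 4
```

```text
top mark [([549.0, -101.0, 58.0], 0.57)]
top plate [([558.0, 19.0, 76.0], 0.74)]
top plate_front [([548.0, -92.0, 75.0], 0.69)]
top post_top [([550.0, -93.0, 76.0], 0.7), ([561.0, 17.0, 73.0], 0.41)]
side mark [([550.0, -99.0, 55.0], 0.77)]
side plate [([563.0, 17.0, 79.0], 0.77)]
side plate_front [([550.0, -92.0, 77.0], 0.74), ([556.0, -77.0, -0.0], 0.49)]
side post_top [([568.0, 103.0, 132.0], 0.75)]
11.5 [568.54463459 108.97745218 190.63266318] [-3.14150977e+00  2.21706433e-06  3.05340517e+00] 19.517545291301214 49.88756597042084 [ 0.12444045 -1.10604772  0.76286744] [-0.1508563  -0.03840765 -0.04810005]
```

View pics/g2.png

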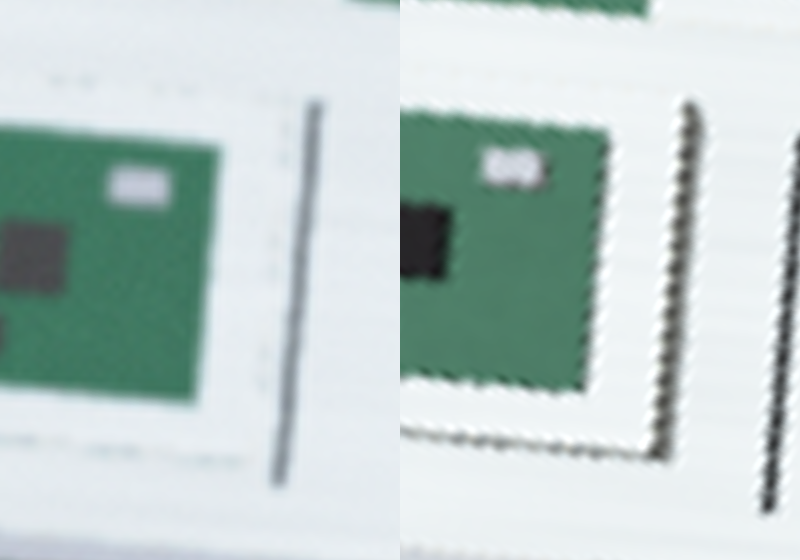

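The front edge shows at (686,105)–(652,458) in the side view. It is parallel to the line and about 9 mm short of it, and x is aligned. I'll do the rest and check.

{"op": "send_rows", "data": {
  "series": [
    [[0,-4,0],0,1],
    [[0.5,-4,0],0,1],
    [[0,-1,0],0,1],
    [[0,0,0],0,1],
    [[0,0,0],0,1]
  ]
}}

```text
clock: 12.0
eef_pos: [569.1, 99.5, 190.6]
eef_rot: [-3.141, 0.0, 3.053]
wrist_force: [0.9, -1.6, -0.1]
finger_gap: 19.8
finger_force: 49.9
```

```bash
cat > e.py <<'E'
from h import *
# line fit of the front upper edge (side cam, z=86 plane) and the mark (z=56 plane, from first clear pictures and now)
def rect(c,z,y0=-130,y1=-60,x0=490,x1=610,k=8):
    P=[[x1,y1],[x1,y0],[x0,y0],[x0,y1]]
    src=np.float32([px([a,b,z],c) for a,b in P]); dst=np.float32([[(y1-b)*k,(x1-a)*k] for a,b in P])
    return cv2.warpPerspective(c["color"],cv2.getPerspectiveTransform(src,dst),(int((y1-y0)*k),int((x1-x0)*k)),flags=cv2.INTER_CUBIC)
ims=[]
for n in("top","side"):
    c=camera(n); cv2.imwrite(f"pics/{n}_e.png",c["color"])
    # expected mark from clear picture: fit darkest column per row at z=56
    old=dict(c); old["color"]=cv2.imread(f"pics/{n}2.png")
    g=rect(old,56)[:,:,:].min(2).astype(float); g=cv2.GaussianBlur(g,(0,0),4)
    v=np.arange(120,800,8); u=np.array([g[i,240:420].argmin()+240 for i in v])
    pf=np.polyfit(610-v/8,-60-u/8,1); print(n,"mark: y at x=550.5",np.polyval(pf,550.5),"slope",pf[0],"res",np.std(np.polyval(pf,610-v/8)+60+u/8))
    im=rect(c,86,k=4,x0=480,x1=620,y0=-125,y1=-25) ; 
    # draw where an edge at z=86 directly above the mark would appear (thin red ticks at the ends)
    for x in (500,601):
        y=np.polyval(pf,x); cv2.circle(im,(int((-25-y)*4),int((620-x)*4)),4,(0,0,255),1)
    for x in (506,551,596):
        y=np.polyval(pf,x); cv2.circle(im,(int((-25-y)*4),int((620-x)*4)),2,(255,0,0),-1)
    ims.append(im)
    print([(t,[np.round(w(r["point"],c),1).tolist() for r in spot_point(t,c)[:1]]) for t in("mark","plate_front","plate")])
cv2.imwrite("pics/e1.png",np.hstack(ims))
s=read_state();print(s["clock"],s["eef_pos"],s["eef_rot"],s["finger_gap"],s["finger_force"],s["wrist_force"],s["moment"])
E
python3 e.py
```

```text
top mark: y at x=550.5 -101.12155193472734 slope -0.09432040257963624 res 0.13817705655603296
[('mark', [[544.9, -395.5, 1.3]]), ('plate_front', [[547.4, -101.2, 79.1]]), ('plate', [[561.2, 8.4, 74.6]])]
side mark: y at x=550.5 -100.96433212820008 slope -0.09779656048465875 res 0.09517442486338566
[('mark', [[547.9, -98.3, 58.3]]), ('plate_front', [[553.4, -103.1, 80.9]]), ('plate', [[564.2, 8.9, 77.3]])]
12.4 [569.08136146  99.59207293 190.65613458] [-3.14132875e+00  3.47242458e-05  3.05293999e+00] 19.63188701419351 49.887827038764954 [ 0.97490989 -2.5923647   0.54043088] [-0.18455661 -0.07849045 -0.00288095]
```

View pics/e1.png

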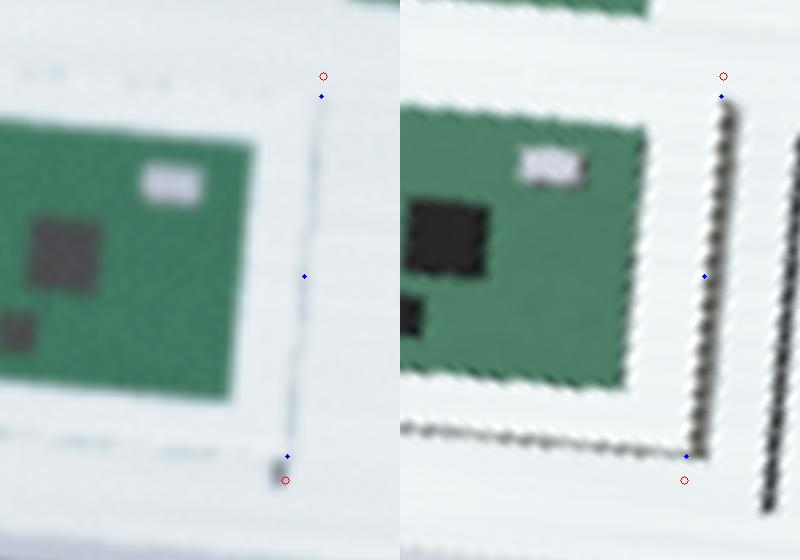

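The blue dots show where an edge directly above the line would appear: (304,276) in the top view and (704,276) in the side view. The plate edge sits about 0.5 mm past them, with yaw off by about 0.4°. I'll make a fine trim.

{"op": "send_rows", "data": {
  "series": [
    [[0.7,0.2,0],-0.2,1],
    [[0.8,0.3,0],-0.2,1],
    [[0,0,0],0,1],
    [[0,0,0],0,1],
    [[0,0,0],0,1]
  ]
}}

```text
clock: 12.9
eef_pos: [570.5, 100.3, 190.6]
eef_rot: [3.141, -0.0, 3.046]
wrist_force: [-2.7, -0.5, 1.6]
finger_gap: 19.8
finger_force: 49.9
```

```bash
python3 e.py
```

```text
top mark: y at x=550.5 -101.12155193472734 slope -0.09432040257963624 res 0.13817705655603296
[('mark', [[546.4, -99.2, 56.7]]), ('plate_front', [[483.3, -75.2, 50.1]]), ('plate', [[559.1, 8.5, 77.5]])]
side mark: y at x=550.5 -100.96433212820008 slope -0.09779656048465875 res 0.09517442486338566
[('mark', [[549.3, -100.7, 59.0]]), ('plate_front', [[550.8, -97.0, 79.3]]), ('plate', [[564.2, 10.1, 76.2]])]
13.3 [570.52446114 100.30326508 190.63496997] [ 3.1414410e+00 -1.6105522e-04  3.0459585e+00] 19.752650929513095 49.879170656204224 [-3.45578348  1.07295653  2.87696806] [ 0.3310049   0.5620681  -0.17556412]
```

View pics/e1.png

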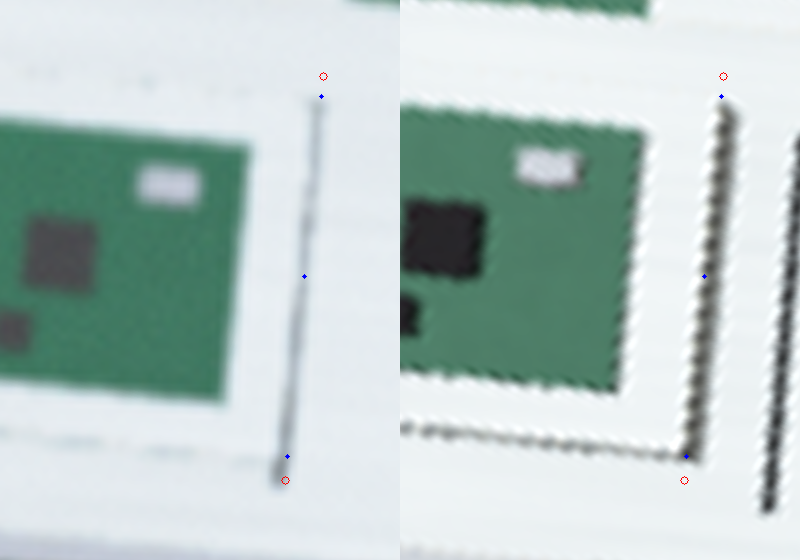

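View pics/side_e.png

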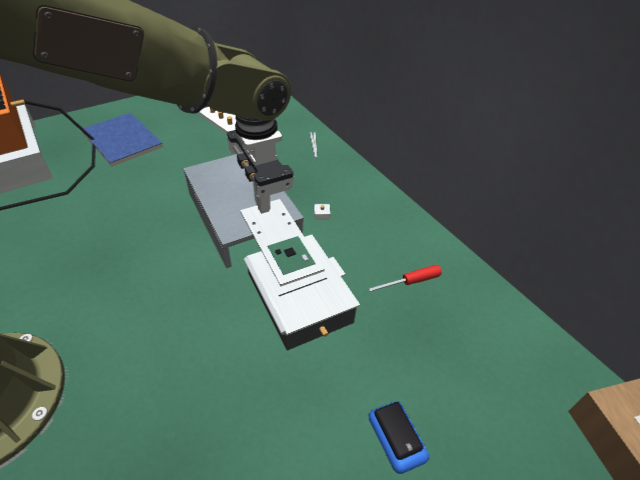

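The front edge now passes through the reference dots in both views, at (304,276) and (704,276), and parallel to the line. The side view shows the plate flat on the riser and clear of the shut lid, with the other objects undisturbed. I'll hand it in.

```bash
python3 -c "
from cell import *
print(sign_off())"
```

```text
the job is handed in; nothing more can be done
None
```

I handed the job in at about 13 s: the lid is shut, and the plate is still gripped, flat on the riser and clear of the lid, with its front edge along the scored line to within about 0.5 mm in both camera views.

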